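Wind the clockwork tube roller and put up its guard

TASK

Wind the clockwork tube roller: turn the four-armed brass key clockwise (seen from above), a part turn at a time, until the black pointer of the dial stands in the green band, and do not wind it into the red. Then take the blue guard panel out of its stand and lean it against the middle of the steel rail in front of the rollers, its foot standing on the base plate behind the orange lip, and let go. Leave the bottle, beaker and jar where they are.

Things in the scene. Friction and masses are not known exactly. Their poses are not given: they have to be found in the camera images.
- unit: clockwork tube roller, fixed: grey base plate (x -125..95, y -155..155, top z 12 mm), white spring housing at +y (x -82..75, y 5..145, top z 60) with the key on it, two rollers with a tube at -y. Origin on the worktop; +x away from the robot at yaw 0. A hood roof (x 0..75, y 5..145, z 97..105) covers the rear of the key: fingers fit between its arms at the front only
- key_axis (a point): point on the key's vertical axis at mid height of its arms, unit frame (-10, 75, 78) mm. Brass hub 26 mm in diameter (z 65..89); four level round arms 10 mm thick, 90 degrees apart, ending in black balls 15 mm in diameter centred 58 mm from the axis; 13 mm free under the arms
- winding_key (a joint): key angle, rad, growing clockwise seen from above; at 0 the arms lie along the unit's x and y axes. Stays where it is left; about 6 N at 50 mm radius turns it against its spring. Pointer on the grey scale 0 to 4.2, green band 4.2 to 5.4, red 5.4 to 6.6 (end stop). Starts at 0 to 1.2
- dial_centre (a point): centre of the round dial, 60 mm in diameter, on the 45 degree sloping face in front of the housing; grey, green and red scale, black pointer that turns clockwise 0.6 times as far as the key
- guard: blue flat guard panel, 9 mm thick (its x), 110 mm wide (its y), 150 mm tall (its z), 0.15 kg; origin at the middle of its foot. It starts upright in the slot of the stand
- guard_foot (a point): middle of the panel's foot edge, at half thickness
- guard_top (a point): middle of the panel's top edge, at half thickness, 150 mm above the foot
- stand: dark steel stand, fixed, 70x90 mm, two cheeks 90 mm long and 40 mm high that form an open slot 12 mm wide along its y, slot floor 8 mm above the worktop; origin on the worktop under the slot's middle
- guard_seat (a point): where the middle of the panel's foot belongs: on the base plate (12 mm above the worktop) just behind the orange lip, unit frame (-88, -75, 12) mm. The lip is 135 mm long, 9 mm high over the plate, its inner face at unit x -96
- rail_mid (a point): middle of the level steel rail, 10 mm in diameter, along the unit's y from -147 to -4, axis 100 mm above the worktop, unit frame (-48, -75, 100) mm; its two posts stand at y -145 and -6. A panel whose foot is on the seat leans on it at about 0.33 rad from upright
- bottle: bystander: white bottle with red cap, 58 mm in diameter, 135 mm tall; origin at the middle of its underside
- beaker: bystander: clear beaker, 52 mm in diameter, 67 mm tall; origin at the middle of its underside
- jar: bystander: clear lidded jar, 50 mm in diameter, 57 mm tall; origin at the middle of its underside

How it is judged:
By the outcome, as a careful person would: the job done as asked, in the order asked, and still so for the second after the job is handed in, with the robot touching nothing.
It also fails if it takes over 66 s, if anything falls off the work surface, if the arm or the gripper's body presses on something with over 40 N, if the wrist force passes 120 N, or if a joint passes its speed limit or range.

ROBOT

A 6-joint arm with a two-finger parallel gripper is mounted at the origin on a cart in front of the work surface, level with it; the furniture and walls round the work are solid. World frame = base frame: x ahead of the robot, y to its left, z up, the work surface at z = 0. Lengths are in m, angles in rad, forces in N, time in s.
With the tool pointing down it reaches from about 0.375 to 0.975 m from the base axis. Payload 3.8 kg.
Tool frame: the origin (TCP) lies at the centre of the arm's flange, where the gripper is bolted on; the fingertips stand 173 mm ahead of it and the grasp point (between the pads) lies 155 mm ahead of it; z points along the fingers, y is the line along which they close (so a half turn about z gives the same grasp; the last joint's range is limited). The gripper opens to 85 mm and grips with 20 to 120 N. Pads are 22 mm wide; open, the fingers measure 114 mm over their backs; the gripper's body (76 mm by 85 mm) begins 54 mm behind the grasp point. The pads swing forward as they close: fully open they stand 13 mm farther back than shut.
Start: joints at [1.107, 0.264, 1.604, -0, 1.274, -0.037], TCP at [0.279, 0.614, 0.405] pointing down, gripper open.
Joint ranges: [-2.63, 2.63], [-0.94, 2.18], [0.31, 2.57], [-1.31, 4.45], [0, 2.66], [-2.55, 2.55]. Speed limits (rad/s): [2.57, 2.57, 3.14, 3.14, 3.14, 3.14].

INTERFACE

Orientations are given as a rotation vector (axis times angle).
In Python, from station import monitor, imaging, ctrl gives the robot as it stands.
- The arm moves only by the tool carry_out, never from a script. Its arguments are lists of equal length, an entry for each row: "offset": the shift along the tool's x, y, z in m, a list of three; "rot": the turn, a rotation vector about the tool's x, y, z in rad, a list of three. In form: {"offset": [[x, y, z], ...], "rot": [[ax, ay, az], ...]}. A call has 1 to 10 rows; each row shifts and turns the commanded pose from where the row before left it, along the tool's axes as they then stand; what a row does not reach is not made up. A row lasts 1/8 s, in which the tool goes at most 62.5 mm and 10.7 degrees, less where a joint would pass 70% of its speed; a pose out of reach is approached as far as the arm can. A call is refused whole if a number of a shift passes 0.0625 or a number of a turn 0.188, either way. A call with a gripper value outside its range is refused whole. "jaw" is the opening, from -1 (shut) to 1 (fully open), set as the call begins (left out, the last holds). The fingers move at their own pace and stop on an object; "force" is the grip in N (left out, the last holds). Time passes only in rows, so rows that do not move let the fingers close. It gives the time, the measured TCP pose, the force, the opening and the grip force at its end, in the units of the state.
- monitor.observe(): the state, without advancing time (a new reading comes with each control period).
- imaging.capture(name): name is "scene" or "top" or "wrist"; returns a dict with "color" (400x640x3 uint8, red, green, blue), "range_z" (400x640 float32, m along the optical axis (not along the pixel's ray), 0 where there is no reading), "fovy" (degrees; the focal length in pixels is half the picture's height over the tangent of half this angle, whatever the lens; pixels are square), "cx", "cy" (the principal point, pixels), "world_from_camera" (4x4, takes a point from camera to world coordinates). Camera axes: x right, y up, looking along -z (the intrinsics and any distortion apply to the point x, -y, -z); pixel columns grow to the right and rows downward; lengths in m; the calibration is good to about 2 mm. A picture is of the moment at which its call begins.
- ctrl.job_done(): hands the job in; it is judged then, once.
Trained networks look in the newest picture that a camera, given by its name, has taken for a name from the list of things; names that differ only in an ending like _2 or _b are one class to them, and where a whole thing is asked for, a point or a joint stands for the part that bears it (a point fixed in the world has none). Each returns a list of dicts, best first, with "conf" (0 to 1); they miss things now and then, are a little off and sometimes report something else, mostly with a low value. They report only what shows in the picture. A call takes as long as a camera call.
- imaging.find_in(camera, target): "rect" ([left, top, right, bottom] as shares, 0 to 1, of the picture: columns of its width, rows of its height, round what is visible of it).
The state is a dict: "time_s": time; "joint_pos": joint angles; "joint_velocities": joint speeds; "tau": joint torques, N m; "ee_pos": TCP position; "eef_rot": TCP orientation; "force": force on the tool from outside, world axes, zero at the start; "moment": the same for the moment, N m; "finger_gap": opening from 0.0 (shut) to 1.0 (fully open); "finger_force": force on a finger pad.
Only numpy, scipy, OpenCV 4.12 (cv2) and the standard library are available. Lean on these libraries where they do the work, as an engineer would, in place of code of your own. Each camera call takes 0.05 s, during which the arm holds its last target. There are 200 camera calls.

## Working session

There is one attempt and no reset: what is moved stays moved. The work goes in short steps, Python scripts to look and compute and a tool call to move; the robot and the scene stay as the last step left them, time stands still between calls to the robot, and variables do not carry over. Pictures are saved under pics/ and viewed, at most 13 in all, crops included, and the job is handed in when it is done.

Besides the shell and the picture viewer there is one more tool, called after ">>>" as name(argument=value, ...), one argument or row to a line, values as JSON. carry_out: Moves the arm, as the interface text tells. Its arguments: {"type":"object","properties":{"offset":{"type":"array","items":{"type":"array","items":{"type":"number"}}},"rot":{"type":"array","items":{"type":"array","items":{"type":"number"}}},"jaw":{"type":"number"},"force":{"type":"number"}},"required":["offset","rot"]}

```bash
mkdir -p pics
cat > h.py <<'E'
import numpy as np, cv2
from station import monitor, imaging, ctrl
def cap(n,save=None):
    c=imaging.capture(n)
    if save: cv2.imwrite('pics/'+save,c['color'][:,:,::-1])
    return c
def pts(c):
    h,w=c['range_z'].shape; f=h/2/np.tan(np.radians(c['fovy'])/2)
    v,u=np.mgrid[:h,:w]; z=c['range_z']
    P=np.stack([(u+.5-c['cx'])/f*z,-(v+.5-c['cy'])/f*z,-z,np.ones_like(z)],-1)
    return (P@np.array(c['world_from_camera']).T)[...,:3]
E
python3 - <<'E'
from h import *
s=monitor.observe(); print({k:np.round(v,3) for k,v in s.items()})
for n in('scene','top'):
    c=cap(n,n+'0.png'); P=pts(c); print(n,c['fovy'],c['cx'],c['cy'],[k for k in c if k not in('color','range_z')]); print(np.round(c['world_from_camera'],3))
    for t in('unit','key_axis','dial_centre','guard','guard_foot','guard_top','stand','guard_seat','rail_mid','bottle','beaker','jar'):
        r=imaging.find_in(n,t)
        for d in r[:1]:
            q=np.array(d['rect'])*[640,400,640,400]; u,v=(q[:2]+q[2:])/2
            print(t,round(d['conf'],2),q.round(),P[int(v),int(u)].round(3))
E
```

```text
{'time_s': np.float64(0.0), 'joint_pos': array([ 1.107,  0.265,  1.605,  0.   ,  1.274, -0.037]), 'joint_velocities': array([-0.   , -0.001,  0.001, -0.001,  0.001, -0.001]), 'tau': array([-1.0000e-03, -5.1510e+01, -3.6731e+01, -0.0000e+00,  1.3000e-02,
       -0.0000e+00]), 'ee_pos': array([0.279, 0.614, 0.403]), 'eef_rot': array([-6.65e-01, -3.07e+00,  3.00e-03]), 'force': array([-1.114, -0.055, -0.506]), 'moment': array([-0.002, -0.035, -0.002]), 'finger_force': np.float64(0.0), 'finger_gap': np.float64(1.001)}
scene 48.11777533688977 313.2317108026594 207.34135185462156 ['fovy', 'cx', 'cy', 'world_from_camera']
[[ 0.562  0.537 -0.63  -0.248]
 [-0.827  0.385 -0.41  -0.489]
 [ 0.023  0.751  0.66   0.92 ]
 [ 0.     0.     0.     1.   ]]
unit 0.72 [263. 171. 386. 279.] [0.57  0.002 0.013]
key_axis 0.6 [264. 171. 388. 281.] [ 0.568 -0.002  0.016]
dial_centre 0.86 [261. 168. 393. 279.] [ 0.563 -0.008  0.032]
guard 0.82 [388. 267. 447. 324.] [ 0.423 -0.344  0.097]
guard_foot 0.64 [394. 272. 447. 321.] [ 0.426 -0.35   0.095]
guard_top 0.74 [390. 271. 451. 323.] [ 0.426 -0.351  0.092]
sta
[... 537 characters left out ...]
   0.     1.   ]]
unit 0.83 [269. 130. 373. 214.] [ 0.564 -0.002  0.011]
key_axis 0.58 [267. 132. 374. 215.] [ 0.56  -0.002  0.014]
dial_centre 0.71 [268. 130. 373. 216.] [ 0.56  -0.002  0.014]
guard 0.5 [414. 215. 462. 224.] [ 0.423 -0.328  0.159]
guard_foot 0.67 [413. 212. 462. 225.] [ 0.425 -0.327  0.16 ]
guard_top 0.71 [190. 176. 212. 200.] [0.5   0.346 0.097]
stand 0.85 [412. 205. 445. 230.] [ 0.428 -0.328  0.074]
guard_seat 0.62 [267. 133. 373. 216.] [ 0.557 -0.002  0.013]
rail_mid 0.9 [268. 131. 373. 213.] [ 0.564 -0.002  0.011]
bottle 0.69 [186. 177. 214. 198.] [0.503 0.347 0.105]
beaker 0.65 [197. 225. 218. 243.] [0.362 0.349 0.002]
jar 0.69 [193. 149. 206. 166.] [0.597 0.367 0.052]
```

Run:
```python
import cv2,numpy as np
a=cv2.imread('pics/top0.png')[110:260,170:490]; b=cv2.imread('pics/scene0.png')[150:350,240:460]
a=cv2.resize(a,(640,300),interpolation=2); b=cv2.resize(b,(330,300),interpolation=2)
cv2.imwrite('pics/a.png',cv2.resize(cv2.imread('pics/top0.png')[115:240,240:480],(800,417),interpolation=2))
cv2.imwrite('pics/b.png',cv2.resize(cv2.imread('pics/scene0.png')[150:345,220:460],(720,585),interpolation=2))
```

```text
(no output)
```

View pics/a.png

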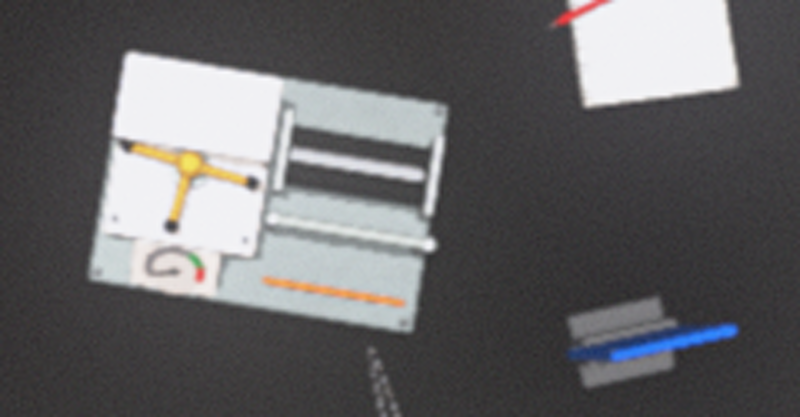

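View pics/b.png

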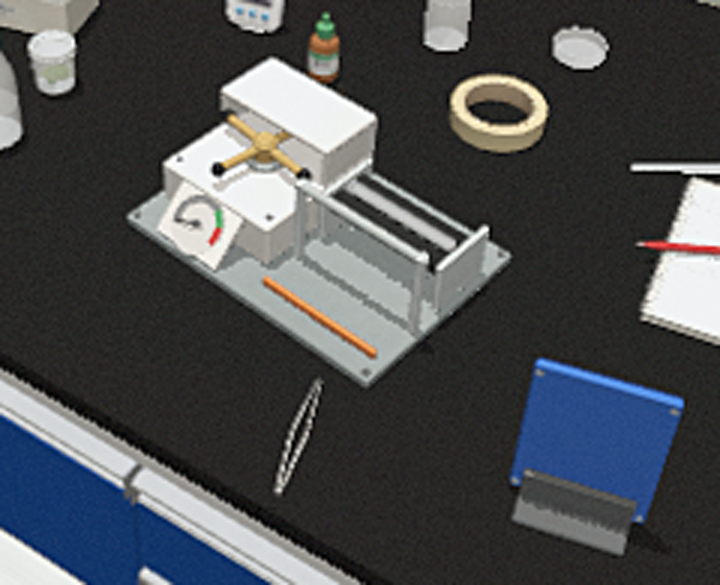

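```bash
cat >> h.py <<'E'
def unitfit(P,c0=(.56,0)):
    m=(P[...,2]>.006)&(P[...,2]<.2)&(abs(P[...,0]-c0[0])<.17)&(abs(P[...,1]-c0[1])<.22)
    q=m.astype(np.uint8); q=cv2.morphologyEx(q,cv2.MORPH_OPEN,np.ones((3,3)))>0
    return P[q]
E
python3 - <<'E'
from h import *
for n in('top','scene'):
    P=pts(cap(n)); Q=unitfit(P); r=cv2.minAreaRect((Q[:,:2]*1000).astype(np.float32)); print(n,len(Q),r)
    H=Q[(Q[:,2]>.098)&(Q[:,2]<.115)]; print('hood',H[:,2].mean(),cv2.minAreaRect((H[:,:2]*1000).astype(np.float32)))
    B=Q[(Q[:,2]<.02)]; print('base z',np.median(B[:,2]))
    m=(abs(P[...,0]-.42)<.08)&(abs(P[...,1]+.345)<.1)
    for lo,hi in((.14,.18),(.03,.055),(.06,.18)):
        G=P[m&(P[...,2]>lo)&(P[...,2]<hi)]; print('guard',lo,len(G),cv2.minAreaRect((G[:,:2]*1000).astype(np.float32)) if len(G) else '')
E
```

```text
top 6727 ((563.4356079101562, -4.327850341796875), (310.2750549316406, 221.25843811035156), 81.74420928955078)
hood 0.10486120919685389 ((586.2579345703125, -9.5869140625), (317.6686706542969, 114.67726135253906), 61.31327438354492)
base z 0.012105105016386841
guard 0.14 139 ((426.67926025390625, -341.3084716796875), (9.520803451538086, 106.9227066040039), 13.927000045776367)
guard 0.03 115 ((425.5055236816406, -338.1131286621094), (28.244855880737305, 99.2184829711914), 13.646519660949707)
guard 0.06 225 ((426.67926025390625, -341.3084716796875), (9.520803451538086, 106.9227066040039), 13.927000045776367)
scene 6538 ((564.031494140625, -7.967559814453125), (307.2214050292969, 222.39271545410156), 81.54365539550781)
hood 0.10175996373458045 ((587.4892578125, -13.956863403320312), (315.3569641113281, 114.77059173583984), 62.30262756347656)
base z 0.00965087748004756
guard 0.14 368 ((428.3916320800781, -344.0878601074219), (12.677175521850586, 109.30023956298828), 14.31302261352539)
guard 0.03 451 ((421.13055419921875, -346.191650390625), (15.900187492370605, 109.59607696533203), 13.434344291687012)
guard 0.06 1496 ((428.0666198730469, -344.43145751953125), (13.180318832397461, 109.85655975341797), 13.588419914245605)
```

```bash
cat >> h.py <<'E'
from scipy.spatial.transform import Rotation as Ro, Slerp
U0=np.array([.5784,-.0077]); UY=-.1445
def uw(x,y):  # unit mm -> world m
    c,s=np.cos(UY),np.sin(UY); return U0+np.array([c*x-s*y,s*x+c*y])/1000
def down(h,tilt=None):  # tool z down, tool y heading h (world rad)
    y=np.array([np.cos(h),np.sin(h),0]); z=np.array([0,0,-1.]); return Ro.from_matrix(np.stack([np.cross(y,z),y,z],1))
def cur():
    s=monitor.observe(); return s['ee_pos'],Ro.from_rotvec(s['eef_rot'])
def rows(p0,R0,p1,R1,n=None):
    d=(R0.inv()*R1).magnitude(); p0=np.array(p0);p1=np.array(p1)
    n=n or int(np.ceil(max(np.linalg.norm(p1-p0)/.06,d/.18,1)))
    S=Slerp([0,1],Ro.concatenate([R0,R1])); o=[];r=[]
    for k in range(n):
        A,B=S(k/n),S((k+1)/n); o.append((A.inv().apply((p1-p0)/n)).round(4).tolist()); r.append((A.inv()*B).as_rotvec().round(3).tolist())
    print(n,'"offset":',o,'"rot":',r)
E
python3 - <<'E'
from h import *
p,R=cur(); print(uw(-10,75)); rows(p,R,[.49,.06,.38],down(-.145))
E
```

```text
[0.57930404 0.06795833]
10 "offset": [[-0.0421, -0.0418, 0.0025], [-0.0471, -0.036, 0.0025], [-0.0514, -0.0296, 0.0025], [-0.0548, -0.0228, 0.0025], [-0.0572, -0.0156, 0.0025], [-0.0588, -0.0081, 0.0025], [-0.0593, -0.0005, 0.0025], [-0.0589, 0.0072, 0.0025], [-0.0575, 0.0147, 0.0025], [-0.0551, 0.0219, 0.0025]] "rot": [[0.0, 0.0, 0.129], [0.0, 0.0, 0.129], [0.0, 0.0, 0.129], [0.0, 0.0, 0.129], [0.0, 0.0, 0.129], [0.0, 0.0, 0.129], [0.0, 0.0, 0.129], [0.0, 0.0, 0.129], [0.0, 0.0, 0.129], [0.0, 0.0, 0.129]]
```

>>> carry_out(
  offset=[
    [-0.042,-0.042,0.0025],
    [-0.047,-0.036,0.0025],
    [-0.0515,-0.0295,0.0025],
    [-0.055,-0.023,0.0025],
    [-0.057,-0.0155,0.0025],
    [-0.059,-0.008,0.0025],
    [-0.0595,-0.0005,0.0025],
    [-0.059,0.007,0.0025],
    [-0.0575,0.0145,0.0025],
    [-0.055,0.022,0.0025],
  ],
  rot=[
    [0,0,0.129],
    [0,0,0.129],
    [0,0,0.129],
    [0,0,0.129],
    [0,0,0.129],
    [0,0,0.129],
    [0,0,0.129],
    [0,0,0.129],
    [0,0,0.129],
    [0,0,0.129],
  ],
  jaw=-1,
  force=40,
)

```text
time_s: 2.65
ee_pos: [0.4898, 0.0573, 0.3801]
eef_rot: [2.381, 2.048, 0.002]
force: [0.8, 0.3, 0.2]
finger_gap: -0.0
finger_force: 0.0
```

Run:
```python
from h import *
c=cap('wrist','w1.png'); print(np.round(c['world_from_camera'],3),c['fovy']); p,R=cur(); print(p,R.as_matrix().round(3))
P=pts(c); r=c['range_z']; print(r.min(),r.max())
Q=unitfit(P); print(len(Q), cv2.minAreaRect((Q[:,:2]*1000).astype(np.float32)))
c2=cap('top'); P=pts(c2)
```

```text
[[ 0.989  0.144  0.047  0.502]
 [-0.151  0.937  0.314  0.139]
 [ 0.001 -0.317  0.948  0.349]
 [ 0.     0.     0.     1.   ]] 60.86400726540721
[0.49164594 0.05192776 0.37988601] [[ 0.157  0.988  0.003]
 [ 0.988 -0.157 -0.006]
 [-0.005  0.004 -1.   ]]
0.0 1.5413713
59860 ((567.298583984375, -2.7201080322265625), (310.04541015625, 219.45042419433594), 81.80656433105469)
```

View pics/w1.png

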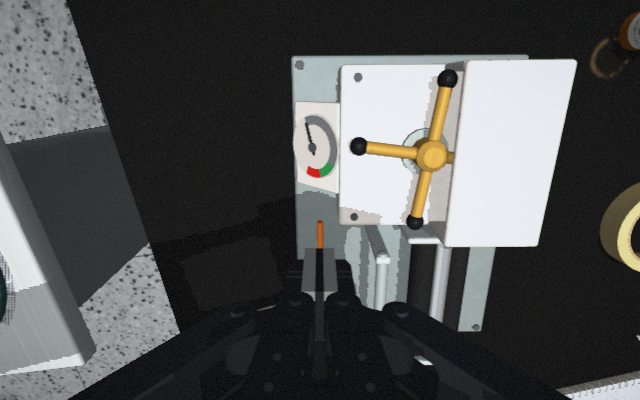

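```bash
cat >> h.py <<'E'
def key(c,n='wrist'):
    P=pts(c); K=uw(-10,75); d=np.linalg.norm(P[...,:2]-K,axis=-1)
    g=c['color'].astype(int)
    m=(P[...,2]>.07)&(P[...,2]<.095)&(d<.075)
    brass=m&(g[...,0]-g[...,2]>50); hub=brass&(P[...,2]>.0865)&(d<.03)
    print('hub',P[hub].mean(0).round(4),hub.sum(),'nominal',K)
    blk=(m&(d>.045)&(g.max(-1)<70)).astype(np.uint8)
    nn,l,st,ce=cv2.connectedComponentsWithStats(blk)
    for i in range(1,nn):
        if st[i,4]>12:
            q=P[l==i]; b=q.mean(0)[:2]-K; a=np.arctan2(b[1],b[0])-UY
            print('ball',ce[i].round(),q.mean(0).round(4),'key angle mod 90deg', round(float((-a)%(np.pi/2)),3), 'theta',round(float(np.degrees(-a-np.pi/2)%360),1))
E
python3 - <<'E'
from h import *
c=cap('wrist'); key(c); g=c['color'][95:190,285:345]; cv2.imwrite('pics/dial.png',cv2.resize(g,None,fx=6,fy=6,interpolation=2)[:,:,::-1])
E
```

```text
hub [0.5825 0.0712 0.0885] 551 nominal [0.57930404 0.06795833]
ball [446.  73.] [0.5971 0.1275 0.083 ] key angle mod 90deg 0.146 theta 188.4
ball [357. 142.] [0.5263 0.0878 0.0833] key angle mod 90deg 0.213 theta 102.2
ball [413. 219.] [0.5656 0.016  0.0833] key angle mod 90deg 0.113 theta 6.5
```

View pics/dial.png

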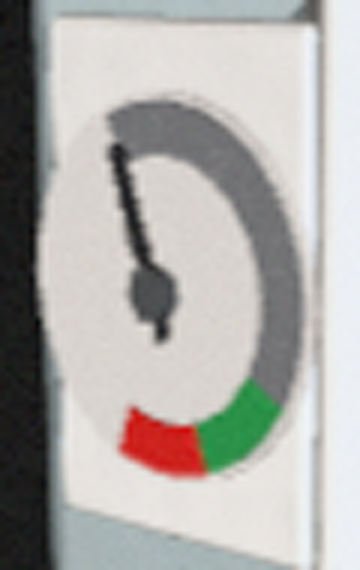

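```bash
sed -i 's/^U0=.*/U0=np.array([.580,-.006]); UY=-.1445/' h.py
cat >> h.py <<'E'
def kp(phi,z):
    a=UY-np.pi/2-np.radians(phi); e=np.array([np.cos(a),np.sin(a)]); t=np.array([-e[1],e[0]])
    return np.r_[uw(-10,75)+.036*e+.016*t,z],down(a+np.pi)
E
python3 - <<'E'
from h import *
p,R=cur(); A=kp(78,.285); rows(p,R,*A); p0,R0=A
for k in (1,2):
    B=kp(78+10.2*k,.285); print((R0.inv().apply(B[0]-p0)).round(4),(R0.inv()*B[1]).as_rotvec().round(4)); p0,R0=B
E=kp(180,.285); print(E[1].inv().apply(A[0]-E[0]).round(4))
E
```

```text
2 "offset": [[0.0016, 0.028, 0.0474], [-0.0015, 0.028, 0.0474]] "rot": [[0.0, 0.0, -0.108], [0.0, 0.0, -0.108]]
[ 0.0066 -0.0023  0.    ] [0.    0.    0.178]
[ 0.0066 -0.0023  0.    ] [0.    0.    0.178]
[-0.0159  0.0591  0.    ]
```

>>> carry_out(
  offset=[
    [0.0015,0.028,0.0475],
    [-0.0015,0.028,0.0475],
    [0,0,0],
    [0,0,0.023],
    [0,0,0.023],
    [0,0,0],
    [0,0,0],
  ],
  rot=[
    [0,0,-0.108],
    [0,0,-0.108],
    [0,0,0],
    [0,0,0],
    [0,0,0],
    [0,0,0],
    [0,0,0],
  ],
)

```text
time_s: 3.68
ee_pos: [0.5457, 0.0548, 0.2408]
eef_rot: [2.141, 2.297, 0.003]
force: [0.0, -0.2, -0.3]
finger_gap: -0.001
finger_force: 0.0
```

Run:
```python
from h import *
p,R=cur(); A=kp(78,.239); print(p,A[0],(R.inv()*A[1]).as_rotvec().round(3)); cap('wrist','w2.png')
```

```text
[0.54565686 0.05475389 0.24079044] [0.54601823 0.05135587 0.239     ] [ 0.003 -0.     0.006]
```

View pics/w2.png

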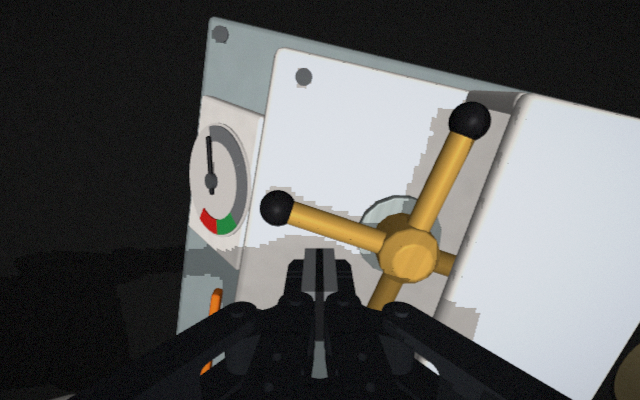

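>>> carry_out(
  offset=[
    [0.0066,-0.0023,0],
    [0.0066,-0.0023,0],
    [0.0066,-0.0023,0],
    [0.0066,-0.0023,0],
    [0.0066,-0.0023,0],
    [0.0066,-0.0023,0],
    [0.0066,-0.0023,0],
    [0.0066,-0.0023,0],
    [0.0066,-0.0023,0],
    [0.0066,-0.0023,0],
  ],
  rot=[
    [0,0,0.178],
    [0,0,0.178],
    [0,0,0.178],
    [0,0,0.178],
    [0,0,0.178],
    [0,0,0.178],
    [0,0,0.178],
    [0,0,0.178],
    [0,0,0.178],
    [0,0,0.178],
  ],
)

```text
time_s: 4.97
ee_pos: [0.5682, 0.1106, 0.2402]
eef_rot: [3.133, -0.228, -0.003]
force: [-4.4, -0.3, 3.5]
finger_gap: -0.0
finger_force: 2.6
```

>>> carry_out(
  offset=[
    [0,0,0],
    [0,0,0],
  ],
  rot=[
    [0,0,0],
    [0,0,0],
  ],
)

```text
time_s: 5.22
ee_pos: [0.5688, 0.1106, 0.2396]
eef_rot: [-3.134, 0.214, -0.001]
force: [-3.0, -0.1, 3.0]
finger_gap: -0.001
finger_force: 1.4
```

Run:
```python
from h import *
p,R=cur(); A=kp(180,.239); print(p,A[0],(R.inv()*A[1]).as_rotvec().round(3)); key(cap('wrist','w3.png')); key(cap('top'));key(cap('scene'))
```

```text
[0.56879953 0.11062378 0.23961192] [0.57025471 0.1075871  0.239     ] [-0.001 -0.001  0.008]
hub [0.5804 0.0721 0.0887] 1145 nominal [0.58090404 0.06965833]
ball [270. 254.] [0.5868 0.1292 0.084 ] key angle mod 90deg 1.525 theta 177.4
ball [550. 247.] [0.5737 0.0152 0.0828] key angle mod 90deg 1.557 theta 359.2
ball [295. 274.] [0.5771 0.1202 0.085 ] key angle mod 90deg 1.352 theta 167.4
ball [418. 357.] [0.5258 0.0713 0.0841] key angle mod 90deg 1.456 theta 83.4
hub [nan nan nan] 0 nominal [0.58090404 0.06965833]
hub [0.5788 0.0723 0.0872] 7 nominal [0.58090404 0.06965833]
ball [324. 206.] [0.5743 0.0094 0.0786] key angle mod 90deg 1.535 theta 358.0
ball [295. 208.] [0.5208 0.0702 0.0791] key angle mod 90deg 1.435 theta 82.2h.py:36: RuntimeWarning: Mean of empty slice.
  print('hub',P[hub].mean(0).round(4),hub.sum(),'nominal',K)
  ret = um.true_divide(
```

```bash
sed -i 's/^U0=.*/U0=np.array([.580,-.004]); UY=-.1445/' h.py
python3 - <<'E'
from h import *
p,R=cur(); 
A=kp(180,.29);B=kp(180-10.6,.29); print((A[1].inv().apply(B[0]-A[0])).round(4),(A[1].inv()*B[1]).as_rotvec().round(4))
print((B[1].inv().apply(A[0]-B[0])).round(4)); print('now rel',R.inv().apply(A[0]-p).round(4))
E
```

```text
[-0.0063  0.0036  0.    ] [ 0.     0.    -0.185]
[ 0.0069 -0.0023  0.    ]
now rel [ 0.0016  0.0008 -0.0508]
```

>>> carry_out(
  offset=[
    [-0.003,0,-0.01],
    [0,0,-0.025],
    [0.003,0,-0.015],
    [-0.0063,0.0036,0],
    [-0.0063,0.0036,0],
    [-0.0063,0.0036,0],
    [-0.0063,0.0036,0],
    [-0.0063,0.0036,0],
    [-0.0063,0.0036,0],
    [-0.0063,0.0036,0],
  ],
  rot=[
    [0,0,0],
    [0,0,0],
    [0,0,0],
    [0,0,-0.185],
    [0,0,-0.185],
    [0,0,-0.185],
    [0,0,-0.185],
    [0,0,-0.185],
    [0,0,-0.185],
    [0,0,-0.185],
  ],
)

```text
time_s: 6.62
ee_pos: [0.541, 0.072, 0.2893]
eef_rot: [2.625, 1.724, 0.002]
force: [-0.5, 0.8, 0.2]
finger_gap: -0.001
finger_force: 0.0
```

>>> carry_out(
  offset=[
    [-0.0063,0.0036,0],
    [-0.0063,0.0036,0],
    [-0.0063,0.0036,0],
    [0,0,0],
    [0,0,0],
  ],
  rot=[
    [0,0,-0.185],
    [0,0,-0.185],
    [0,0,-0.185],
    [0,0,0],
    [0,0,0],
  ],
)

```text
time_s: 7.25
ee_pos: [0.547, 0.0517, 0.289]
eef_rot: [2.064, 2.368, 0.001]
force: [-0.1, -0.2, 0.3]
finger_gap: -0.001
finger_force: 0.0
```

Run:
```python
from h import *
p,R=cur(); A=kp(74,.239); print(p,A[0],(R.inv()*A[1]).as_rotvec().round(3),R.inv().apply(A[0]-p).round(4)); key(cap('wrist','w3.png'))
```

```text
[0.54699846 0.05174698 0.28895627] [0.54737992 0.05096695 0.239     ] [ 0.001 -0.     0.002] [-0.0008  0.0002  0.05  ]
hub [0.5825 0.0719 0.0885] 1079 nominal [0.58090404 0.07165833]
ball [415. 105.] [0.5851 0.1297 0.0832] key angle mod 90deg 1.498 theta 175.8
ball [283. 190.] [0.5247 0.0766 0.0832] key angle mod 90deg 1.514 theta 86.8
ball [365. 298.] [0.5804 0.0159 0.0836] key angle mod 90deg 1.436 theta 352.3
```

>>> carry_out(
  offset=[
    [0,0,0.025],
    [0,0,0.025],
    [0,0,0],
    [0.0069,-0.0023,0],
    [0.0069,-0.0023,0],
    [0.0069,-0.0023,0],
    [0.0069,-0.0023,0],
    [0.0069,-0.0023,0],
    [0.0069,-0.0023,0],
    [0.0069,-0.0023,0],
  ],
  rot=[
    [0,0,0],
    [0,0,0],
    [0,0,0],
    [0,0,0.185],
    [0,0,0.185],
    [0,0,0.185],
    [0,0,0.185],
    [0,0,0.185],
    [0,0,0.185],
    [0,0,0.185],
  ],
)

```text
time_s: 8.55
ee_pos: [0.5506, 0.0983, 0.2392]
eef_rot: [3.074, 0.638, -0.005]
force: [-3.0, -5.8, -0.2]
finger_gap: -0.006
finger_force: 2.7
```

>>> carry_out(
  offset=[
    [0.0069,-0.0023,0],
    [0.0069,-0.0023,0],
    [0.0069,-0.0023,0],
    [0,0,0],
    [-0.003,0,-0.01],
    [0,0,-0.025],
    [0.003,0,-0.015],
    [-0.0063,0.0036,0],
    [-0.0063,0.0036,0],
    [-0.0063,0.0036,0],
  ],
  rot=[
    [0,0,0.185],
    [0,0,0.185],
    [0,0,0.185],
    [0,0,0],
    [0,0,0],
    [0,0,0],
    [0,0,0],
    [0,0,-0.185],
    [0,0,-0.185],
    [0,0,-0.185],
  ],
)

```text
time_s: 9.8
ee_pos: [0.5518, 0.0987, 0.2899]
eef_rot: [3.071, 0.659, 0.004]
force: [0.3, -1.1, 0.4]
finger_gap: 0.002
finger_force: 0.0
```

>>> carry_out(
  offset=[
    [-0.0063,0.0036,0],
    [-0.0063,0.0036,0],
    [-0.0063,0.0036,0],
    [-0.0063,0.0036,0],
    [-0.0063,0.0036,0],
    [-0.0063,0.0036,0],
    [-0.0063,0.0036,0],
    [0,0,0],
    [0,0,0],
  ],
  rot=[
    [0,0,-0.185],
    [0,0,-0.185],
    [0,0,-0.185],
    [0,0,-0.185],
    [0,0,-0.185],
    [0,0,-0.185],
    [0,0,-0.185],
    [0,0,0],
    [0,0,0],
  ],
)

```text
time_s: 10.92
ee_pos: [0.5478, 0.0516, 0.2892]
eef_rot: [2.064, 2.368, 0.001]
force: [1.1, 0.5, 1.2]
finger_gap: -0.003
finger_force: 0.0
```

Run:
```python
from h import *
p,R=cur(); A=kp(74,.239); print(p,A[0],(R.inv()*A[1]).as_rotvec().round(3),R.inv().apply(A[0]-p).round(4)); key(cap('wrist','w4.png'))
```

```text
[0.54783338 0.05164114 0.2892214 ] [0.54737992 0.05096695 0.239     ] [ 0.001 -0.     0.002] [-0.0006 -0.0006  0.0502]
hub [0.5825 0.0719 0.0885] 1054 nominal [0.58090404 0.07165833]
ball [413. 104.] [0.5848 0.1296 0.0833] key angle mod 90deg 1.494 theta 175.6
ball [282. 190.] [0.5247 0.0763 0.0832] key angle mod 90deg 1.509 theta 86.4
ball [365. 298.] [0.5812 0.0158 0.0838] key angle mod 90deg 1.421 theta 351.4
```

View pics/w4.png

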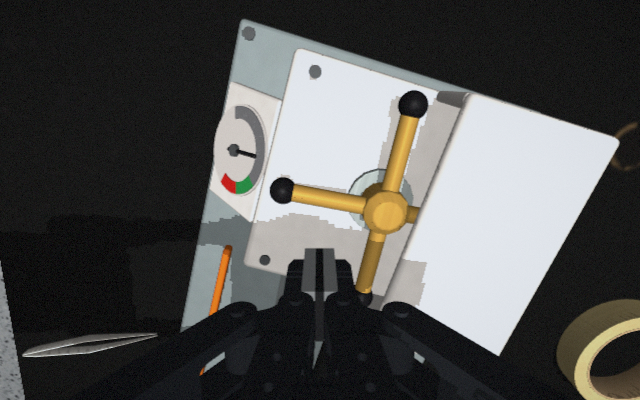

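>>> carry_out(
  offset=[
    [0,0,0.025],
    [0,0,0.025],
    [0,0,0],
    [0.0069,-0.0023,0],
    [0.0069,-0.0023,0],
    [0.0069,-0.0023,0],
    [0.0069,-0.0023,0],
    [0.0069,-0.0023,0],
    [0.0069,-0.0023,0],
    [0.0069,-0.0023,0],
  ],
  rot=[
    [0,0,0],
    [0,0,0],
    [0,0,0],
    [0,0,0.185],
    [0,0,0.185],
    [0,0,0.185],
    [0,0,0.185],
    [0,0,0.185],
    [0,0,0.185],
    [0,0,0.185],
  ],
)

```text
time_s: 12.22
ee_pos: [0.5513, 0.0979, 0.2391]
eef_rot: [3.074, 0.638, -0.006]
force: [-3.4, -7.7, 0.8]
finger_gap: 0.0
finger_force: 3.1
```

>>> carry_out(
  offset=[
    [0.0069,-0.0023,0],
    [0.0069,-0.0023,0],
    [0.0069,-0.0023,0],
    [0,0,0],
    [-0.003,0,-0.01],
    [0,0,-0.025],
    [0,0,-0.045],
    [0,0,-0.06],
    [0,0,0],
  ],
  rot=[
    [0,0,0.185],
    [0,0,0.185],
    [0,0,0.185],
    [0,0,0],
    [0,0,0],
    [0,0,0],
    [0,0,0],
    [0,0,0],
    [0,0,0],
  ],
)

```text
time_s: 13.35
ee_pos: [0.5699, 0.1112, 0.3878]
eef_rot: [-3.13, 0.218, -0.025]
force: [0.5, -0.0, 0.1]
finger_gap: -0.007
finger_force: 0.0
```

Run:
```python
from h import *
key(cap('wrist','w5.png')); p,R=cur()
rows(p,R,[.43,-.20,.40],down(.24))
```

```text
hub [0.5815 0.0713 0.0886] 439 nominal [0.58090404 0.07165833]
ball [438. 168.] [0.5767 0.0136 0.0842] key angle mod 90deg 1.498 theta 355.8
ball [297. 174.] [0.5876 0.1289 0.0835] key angle mod 90deg 1.543 theta 178.4
ball [368. 234.] [0.5251 0.0757 0.0835] key angle mod 90deg 1.498 theta 85.8
11 "offset": [[-0.0086, 0.0297, -0.0016], [-0.0137, 0.0278, -0.0016], [-0.0184, 0.0249, -0.0016], [-0.0225, 0.0213, -0.0016], [-0.0259, 0.017, -0.0016], [-0.0285, 0.0122, -0.0016], [-0.0302, 0.007, -0.0016], [-0.0309, 0.0015, -0.0016], [-0.0307, -0.004, -0.0015], [-0.0295, -0.0093, -0.0015], [-0.0274, -0.0144, -0.0015]] "rot": [[0.001, -0.001, -0.177], [0.001, -0.001, -0.177], [0.001, -0.001, -0.177], [0.001, -0.001, -0.177], [0.001, -0.001, -0.177], [0.001, -0.001, -0.177], [0.001, -0.001, -0.177], [0.001, -0.001, -0.177], [0.001, -0.001, -0.177], [0.001, -0.001, -0.177], [0.001, -0.001, -0.177]]
```

View pics/w5.png

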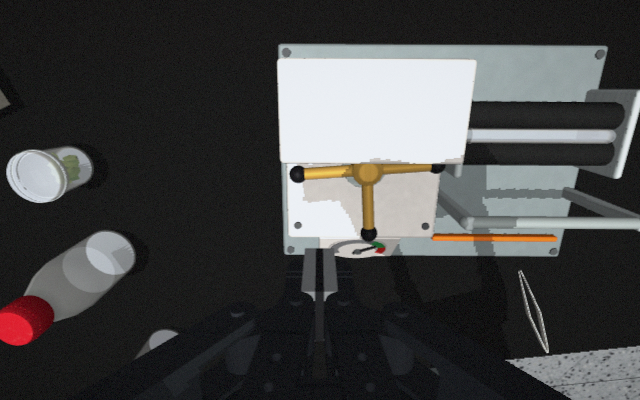

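>>> carry_out(
  offset=[
    [-0.0085,0.0297,-0.0016],
    [-0.0137,0.028,-0.0016],
    [-0.0184,0.025,-0.0016],
    [-0.0225,0.0213,-0.0016],
    [-0.026,0.017,-0.0016],
    [-0.0285,0.012,-0.0016],
    [-0.03,0.007,-0.0016],
    [-0.031,0.0015,-0.0016],
    [-0.0305,-0.004,-0.0015],
    [-0.0295,-0.0093,-0.0015],
  ],
  rot=[
    [0.001,-0.001,-0.177],
    [0.001,-0.001,-0.177],
    [0.001,-0.001,-0.177],
    [0.001,-0.001,-0.177],
    [0.001,-0.001,-0.177],
    [0.001,-0.001,-0.177],
    [0.001,-0.001,-0.177],
    [0.001,-0.001,-0.177],
    [0.001,-0.001,-0.177],
    [0.001,-0.001,-0.177],
  ],
  jaw=0,
)

```text
time_s: 14.65
ee_pos: [0.44, -0.1725, 0.3938]
eef_rot: [-2.14, -2.286, 0.013]
force: [1.0, -0.2, 0.0]
finger_gap: 0.503
finger_force: 0.0
```

>>> carry_out(
  offset=[
    [-0.0274,-0.0144,-0.0015],
    [-0.02,-0.005,0],
    [0,0,0],
    [0,0,0],
  ],
  rot=[
    [0.001,-0.001,-0.177],
    [0,0,0],
    [0,0,0],
    [0,0,0],
  ],
)

```text
time_s: 15.15
ee_pos: [0.4279, -0.2202, 0.3956]
eef_rot: [-1.936, -2.459, 0.013]
force: [-0.7, -0.3, -0.0]
finger_gap: 0.498
finger_force: 0.0
```

```bash
cat >> h.py <<'E'
def guard(c):
    P=pts(c); g=c['color'].astype(int); m=(P[...,2]>.13)&(P[...,2]<.18)&(g[...,2]-g[...,0]>60)
    T=P[m]; T=T[T[:,2]>np.percentile(T[:,2],98)-.006]; r=cv2.minAreaRect((T[:,:2]*1000).astype(np.float32)); print(len(T),T[:,2].max(),r); return r
E
python3 - <<'E'
from h import *
for n in('wrist','top','scene'): print(n); guard(cap(n,n+'g.png'))
p,R=cur(); print(p,R.as_matrix().round(3))
E
```

```text
wrist
914 0.15988644030042662 ((426.1287841796875, -321.8585510253906), (9.105047225952148, 70.56542205810547), 13.642746925354004)
top
19 0.15903294754593222 ((973.6510009765625, 461.345458984375), (66.03961181640625, 5.472276210784912), 85.12311553955078)
scene
187 0.15920703597545094 ((428.5718078613281, -344.2309875488281), (12.743847846984863, 107.63993835449219), 12.814400672912598)
[ 0.42810628 -0.22003324  0.39597964] [[-0.236  0.972 -0.014]
 [ 0.972  0.236 -0.   ]
 [ 0.003 -0.013 -1.   ]]
```

View pics/wristg.png

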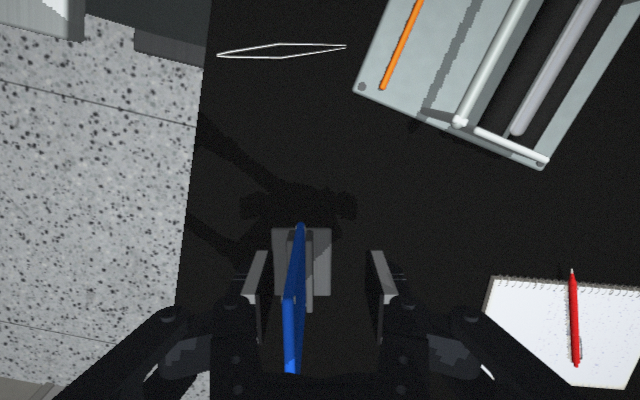

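Run:
```python
from h import *
p,R=cur(); a=[.4288,-.342,.37]; rows(p,R,a,down(.239)); rows(a,down(.239),[.4288,-.342,.296],down(.239))
```

```text
3 "offset": [[-0.0396, -0.0092, 0.0087], [-0.0396, -0.0093, 0.0087], [-0.0396, -0.0093, 0.0087]] "rot": [[-0.004, -0.001, -0.0], [-0.004, -0.001, -0.0], [-0.004, -0.001, -0.0]]
2 "offset": [[0.0, 0.0, 0.037], [0.0, 0.0, 0.037]] "rot": [[0.0, 0.0, 0.0], [0.0, 0.0, 0.0]]
```

>>> carry_out(
  offset=[
    [-0.0396,-0.0093,0.0087],
    [-0.0396,-0.0093,0.0087],
    [-0.0396,-0.0093,0.0087],
    [0,0,0],
    [0,0,0.037],
    [0,0,0.037],
    [0,0,0],
    [0,0,0],
  ],
  rot=[
    [-0.004,-0.001,0],
    [-0.004,-0.001,0],
    [-0.004,-0.001,0],
    [0,0,0],
    [0,0,0],
    [0,0,0],
    [0,0,0],
    [0,0,0],
  ],
)

```text
time_s: 16.3
ee_pos: [0.4292, -0.3425, 0.2976]
eef_rot: [1.941, 2.468, -0.002]
force: [0.1, -0.3, 0.7]
finger_gap: 0.5
finger_force: 0.0
```

>>> carry_out(
  offset=[
    [0,0,0],
    [0,0,0],
    [0,0,0],
    [0,0,0],
    [0,0,0],
    [0,0,0],
  ],
  rot=[
    [0,0,0],
    [0,0,0],
    [0,0,0],
    [0,0,0],
    [0,0,0],
    [0,0,0],
  ],
  jaw=-1,
  force=50,
)

```text
time_s: 17.05
ee_pos: [0.4292, -0.3434, 0.2981]
eef_rot: [1.942, 2.466, -0.001]
force: [0.7, 1.0, 6.2]
finger_gap: 0.103
finger_force: 49.9
```

```bash
cat >> h.py <<'E'
def lean(x,y,z,t,L=.290):
    W=Ro.from_rotvec([0,0,UY]); M=np.stack([np.cross([np.cos(t),0,-np.sin(t)],[-np.sin(t),0,-np.cos(t)]),[np.cos(t),0,-np.sin(t)],[-np.sin(t),0,-np.cos(t)]],1)
    R=W*Ro.from_matrix(M); return np.r_[uw(x,y),z]-L*R.apply([0,0,1]),R
E
python3 - <<'E'
from h import *
p,R=cur(); a=p+[0,0,.13]; A=lean(-87,-75,.09,.30); print(A[0]); rows(a,R,*A); print(A[1].inv().apply([0,0,-.01]).round(5))
E
```

```text
[ 0.56791458 -0.07803128  0.36704758]
6 "offset": [[0.0376, 0.0328, 0.0101], [0.0395, 0.0309, 0.0089], [0.0413, 0.0287, 0.0078], [0.043, 0.0265, 0.0069], [0.0445, 0.024, 0.0061], [0.0459, 0.0215, 0.0054]] "rot": [[0.05, 0.01, 0.063], [0.05, 0.01, 0.063], [0.05, 0.01, 0.063], [0.05, 0.01, 0.063], [0.05, 0.01, 0.063], [0.05, 0.01, 0.063]]
[-0.       0.00296  0.00955]
```

>>> carry_out(
  offset=[
    [0,0,-0.02],
    [0,0,-0.045],
    [0,0,-0.045],
    [0,0,-0.02],
    [0,0,0],
  ],
  rot=[
    [0,0,0],
    [0,0,0],
    [0,0,0],
    [0,0,0],
    [0,0,0],
  ],
)

```text
time_s: 17.68
ee_pos: [0.4288, -0.343, 0.4273]
eef_rot: [1.942, 2.467, -0.002]
force: [0.1, 1.1, -2.7]
finger_gap: 0.098
finger_force: 49.8
```

>>> carry_out(
  offset=[
    [0.0376,0.0328,0.01],
    [0.0395,0.031,0.009],
    [0.0413,0.0287,0.008],
    [0.043,0.0265,0.007],
    [0.0445,0.024,0.006],
    [0.046,0.0215,0.0055],
    [0,0,0],
    [0,0,0],
  ],
  rot=[
    [0.05,0.01,0.063],
    [0.05,0.01,0.063],
    [0.05,0.01,0.063],
    [0.05,0.01,0.063],
    [0.05,0.01,0.063],
    [0.05,0.01,0.063],
    [0,0,0],
    [0,0,0],
  ],
)

```text
time_s: 18.68
ee_pos: [0.5665, -0.0771, 0.3624]
eef_rot: [-2.187, -1.895, 0.294]
force: [0.2, -0.4, -2.0]
finger_gap: 0.092
finger_force: 49.9
```

```bash
cat >> h.py <<'E'
def unit_xyz(P):
    c,s=np.cos(UY),np.sin(UY); d=P[...,:2]-U0; return np.stack([c*d[...,0]+s*d[...,1],-s*d[...,0]+c*d[...,1],P[...,2]],-1)*1000
E
python3 - <<'E'
from h import *
p,R=cur(); A=lean(-87,-75,.09,.30); print(p,A[0],(R.inv()*A[1]).as_rotvec().round(3),R.inv().apply(A[0]-p).round(4))
for n in('scene','wrist'):
    c=cap(n,n+'h.png'); V=unit_xyz(pts(c)); g=c['color'].astype(int)
    b=(g[...,2]-g[...,0]>60)&(abs(V[...,0]+60)<70)&(abs(V[...,1]+75)<90)&(V[...,2]>50)
    o=(g[...,0]-g[...,2]>80)&(abs(V[...,0]+98)<25)&(V[...,2]<40)&(V[...,1]<0)
    Q=V[b]; print(n,b.sum(),np.percentile(Q,[1,50,99],axis=0).round(1).tolist() if b.sum() else ''); print('lip',o.sum(),np.percentile(V[o],[2,50,98],axis=0).round(1).tolist() if o.sum() else '')
    if b.sum()>50:
        q=Q[:,[0,2]]; f=np.polyfit(q[:,1],q[:,0],1); print('front face slope',f.round(3),'x at z=50..',np.polyval(f,90).round(1))
        lo=Q[Q[:,2]<np.percentile(Q[:,2],2)]; print('low edge',lo.mean(0).round(1))
E
```

```text
[ 0.56645694 -0.0771254   0.36242894] [ 0.56791458 -0.07803128  0.36704758] [-0.008 -0.     0.002] [-0.0007  0.0001 -0.0049]
scene 1791 [[-94.2, -129.5, 88.8], [-72.3, -80.6, 157.0], [-47.1, -22.0, 226.3]]
lip 125 [[-102.9, -143.4, 11.3], [-99.7, -80.6, 17.6], [-95.4, -13.9, 21.3]]
front face slope [   0.316 -121.771] x at z=50.. -93.3
low edge [-93.2 -78.1  88.1]
wrist 5572 [[-79.1, -106.9, 122.4], [-45.6, -49.0, 229.0], [-41.6, -17.5, 231.0]]
lip 670 [[-101.5, -137.4, 11.8], [-95.3, -54.2, 20.4], [-93.4, -9.8, 22.0]]
front face slope [   0.313 -116.91 ] x at z=50.. -88.8
low edge [-79.4 -17.9 120.4]
```

View pics/wristh.png

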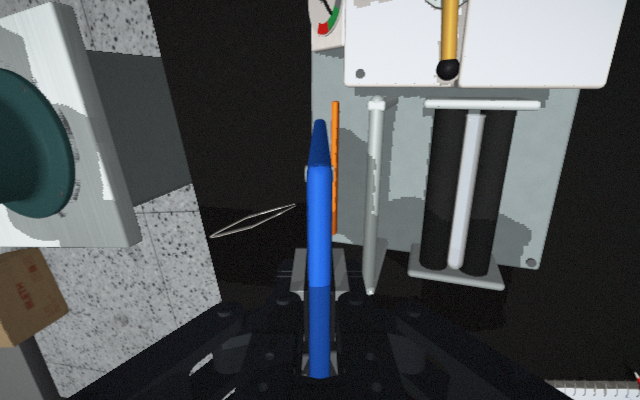

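Run:
```python
from h import *
p,R=cur(); L=.29
foot=p+R.apply([0,0,L]); print(unit_xyz(foot))
f=foot+np.r_[.0025*np.cos(UY),.0025*np.sin(UY),-.062]
_,R1=lean(0,0,0,.27); rows(p,R,f-L*R1.apply([0,0,1]),R1,3); print(R1.inv().apply([0,0,-.005]).round(4))
```

```text
[-90.14390018 -74.9548365   87.36866335]
3 "offset": [[0.0001, 0.0035, 0.0195], [0.0001, 0.0033, 0.0196], [0.0001, 0.0031, 0.0196]] "rot": [[-0.012, -0.0, -0.0], [-0.012, -0.0, -0.0], [-0.012, -0.0, -0.0]]
[0.     0.0013 0.0048]
```

>>> carry_out(
  offset=[
    [0,0.004,0.0195],
    [0,0.0038,0.0195],
    [0,0.0036,0.0195],
    [0,0,0],
    [0,0,0],
  ],
  rot=[
    [-0.012,0,0],
    [-0.012,0,0],
    [-0.012,0,0],
    [0,0,0],
    [0,0,0],
  ],
)

```text
time_s: 19.4
ee_pos: [0.5613, -0.0771, 0.3065]
eef_rot: [-2.215, -1.914, 0.257]
force: [1.0, -0.0, -2.3]
finger_gap: 0.101
finger_force: 49.9
```

Run:
```python
from h import *
p,R=cur(); print('foot kin',unit_xyz(p+R.apply([0,0,.29])), 'tilt',np.arccos(-R.as_matrix()[2,2]), monitor.observe()['force'])
c=cap('scene','sc2.png'); V=unit_xyz(pts(c)); g=c['color'].astype(int)
b=(g[...,2]-g[...,0]>60)&(abs(V[...,0]+60)<70)&(abs(V[...,1]+75)<90)&(V[...,2]>12); Q=V[b]; f=np.polyfit(Q[:,2],Q[:,0],1)
lo=Q[Q[:,2]<np.percentile(Q[:,2],2)]; print(f,'low',lo.mean(0).round(1),np.percentile(Q[:,1],[1,99]))
cv2.imwrite('pics/sc2.png',cv2.resize(c['color'][120:290,260:420],(640,680))[:600,:,::-1])
```

```text
foot kin [-84.7373008  -74.62447835  26.78363144] tilt 0.26773185282209905 [ 1.04657671 -0.04944764 -2.25020038]
[  0.26901962 -95.5057474 ] low [-87.3 -80.1  28.1] [-129.98554845  -23.50796093]
```

View pics/sc2.png

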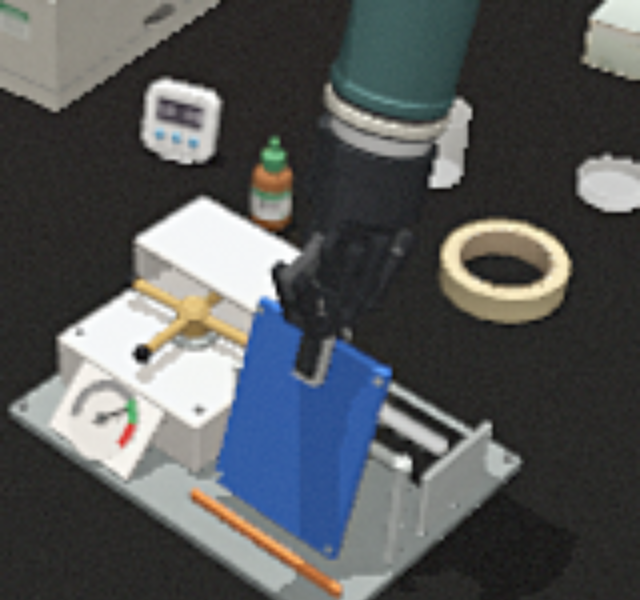

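>>> carry_out(
  offset=[
    [0,0.0001,0.005],
    [0,0.0001,0.005],
    [0,0.0005,0.002],
    [0,0,0],
    [0,0,0],
  ],
  rot=[
    [0,0,0],
    [0,0,0],
    [0,0,0],
    [0,0,0],
    [0,0,0],
  ],
)

```text
time_s: 20.08
ee_pos: [0.5588, -0.0758, 0.2938]
eef_rot: [-2.213, -1.915, 0.258]
force: [0.0, -0.5, -1.5]
finger_gap: 0.096
finger_force: 50.1
```

>>> carry_out(
  offset=[
    [0,0.0004,0.0015],
    [0,0,0],
    [0,0,0],
  ],
  rot=[
    [0,0,0],
    [0,0,0],
    [0,0,0],
  ],
)

```text
time_s: 20.45
ee_pos: [0.5591, -0.0758, 0.293]
eef_rot: [-2.214, -1.915, 0.256]
force: [0.4, 1.4, 4.1]
finger_gap: 0.097
finger_force: 50.7
```

>>> carry_out(
  offset=[
    [0,0.0058,0],
    [0,0.0058,0],
    [0,0,0],
    [0,0,0],
  ],
  rot=[
    [0.02,0,0],
    [0.02,0,0],
    [0,0,0],
    [0,0,0],
  ],
)

```text
time_s: 20.95
ee_pos: [0.5706, -0.0774, 0.2896]
eef_rot: [-2.187, -1.893, 0.293]
force: [0.4, 1.6, 7.3]
finger_gap: 0.098
finger_force: 51.3
```

```bash
cat > g.py <<'E'
from h import *
p,R=cur(); print('foot kin',unit_xyz(p+R.apply([0,0,.29])), 'tilt',np.arccos(-R.as_matrix()[2,2]), monitor.observe()['force'])
c=cap('scene','s3.png'); V=unit_xyz(pts(c)); g=c['color'].astype(int)
b=(g[...,2]-g[...,0]>60)&(abs(V[...,0]+60)<70)&(abs(V[...,1]+75)<90)&(V[...,2]>12); Q=V[b]; f=np.polyfit(Q[:,2],Q[:,0],1)
lo=Q[Q[:,2]<np.percentile(Q[:,2],2)]; print('tilt',np.arctan(f[0]),'low',lo.mean(0).round(1),np.percentile(Q[:,1],[1,99]))
E
python3 g.py
```

```text
foot kin [-86.92490329 -73.58209392  13.36473526] tilt 0.30901082314575284 [0.44569657 1.57873228 7.25253583]
tilt 0.308003921757484 low [-89.4 -80.   16.3] [-128.90608099  -21.86681296]
```

>>> carry_out(
  offset=[
    [0,0,0],
    [0,0,0],
    [0,0,0],
    [0,0,0],
  ],
  rot=[
    [0,0,0],
    [0,0,0],
    [0,0,0],
    [0,0,0],
  ],
  jaw=-0.4,
  force=20,
)

```text
time_s: 21.5
ee_pos: [0.5696, -0.0775, 0.2886]
eef_rot: [-2.187, -1.893, 0.294]
force: [0.5, -0.6, 0.4]
finger_gap: 0.3
finger_force: 0.0
```

```bash
python3 g.py
```

```text
foot kin [-88.0220452  -73.93020817  12.42370798] tilt 0.30950069149743187 [ 0.48170768 -0.58253347  0.40439741]
tilt 0.33690402336330066 low [-89.3 -78.8  15.8] [-128.83818594  -21.43591357]
```

>>> carry_out(
  offset=[
    [0,0,-0.015],
    [0,0,-0.03],
    [0,0,-0.05],
    [0,0,-0.05],
    [0,0,0],
    [0,0,0],
  ],
  rot=[
    [0,0,0],
    [0,0,0],
    [0,0,0],
    [0,0,0],
    [0,0,0],
    [0,0,0],
  ],
)

```text
time_s: 22.3
ee_pos: [0.6133, -0.084, 0.4278]
eef_rot: [-2.188, -1.894, 0.292]
force: [0.6, 0.4, 0.4]
finger_gap: 0.298
finger_force: 0.0
```

```bash
python3 g.py; python3 -c "
import cv2
cv2.imwrite('pics/fin.png',cv2.resize(cv2.imread('pics/s3.png')[150:285,250:410],(640,540),interpolation=2))"
```

```text
foot kin [-43.32366514 -74.06369343 151.40357829] tilt 0.3077366663232972 [0.584568   0.43191525 0.39373257]
tilt 0.340942250690607 low [-89.1 -76.7  16. ] [-128.42750818  -21.99855601]
```

View pics/fin.png

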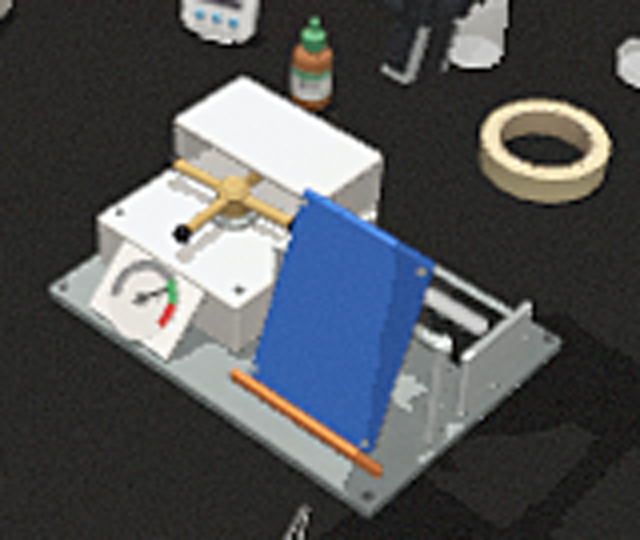

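The panel leans on the rail with its foot behind the orange lip (lip around (305,420) in the crop). The pointer tip at (170,290) stands in the green band.

```bash
python3 -c "
from station import ctrl
print(ctrl.job_done())"
```

```text
the job is handed in; nothing more can be done
None
```

The job is handed in: the key is wound so the pointer stands in the green band (key angle about 4.6 rad), and the guard panel leans on the middle of the rail at about 0.34 rad. Its foot is behind the orange lip, the gripper is clear, the bottle, beaker and jar were not touched, and the arm had used about 22 s of the 66 s.

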